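# Spent coin cells from the collecting tray into the jar

## Robot

A 6-joint arm with a two-finger parallel gripper is mounted at the origin on the work surface. World frame = base frame: x ahead of the robot, y to its left, z up, the work surface at z = 0. Lengths are in mm, angles in rad, forces in N, time in s.
With the tool pointing down it reaches from about 350 to 1000 mm from the base axis. Payload 7.1 kg.
Tool frame: the origin (TCP) lies between the finger pads; the fingertips stand 14 mm ahead of it and the grasp point (between the pads) lies 5 mm behind it (tcp_to_tips is the distance from the TCP to the fingertips, in mm); z points along the fingers, y is the line along which they close (so a half turn about z gives the same grasp; the last joint's range is limited). The gripper opens to 85 mm and grips with 20 to 120 N. Pads are 22 mm wide; open, the fingers measure 114 mm over their backs; the gripper's body (76 mm by 85 mm) begins 54 mm behind the grasp point. The pads swing forward as they close: fully open they stand 13 mm farther back than shut.
Start: joints at [1.082, 0.423, 1.63, -0, 1.089, -0.019], TCP at [282.91, 557.285, 245.319] pointing down, gripper open.
Joint ranges: [-3, 3], [-0.9, 2.11], [0.09, 2.58], [-1.31, 4.45], [0.11, 2.69], [-2.54, 2.54]. Speed limits (rad/s): [2.39, 2.39, 3.01, 3.14, 3.14, 3.14].

## Interface

Orientations are given as a 3x3 rotation matrix whose columns are the frame's x, y, z axes.
In Python, from bench import state, get_image, finish_job, tcp_to_tips gives the robot as it stands.
- The arm moves only by the tool play_rows, never from a script. Its argument "increments" is a list of rows, each a list of 7 numbers: the opening, from 0 (shut) to 1 (fully open), then the shift along the tool's x, y, z in units of 0.05 m (1.0 is 0.05 m), then the turn, a rotation vector about the tool's x, y, z in units of 0.1 rad (1.0 is 0.1 rad). A call has 1 to 12 rows; each row shifts and turns the commanded pose from where the row before left it, along the tool's axes as they then stand; what a row does not reach is not made up. A row lasts 1/10 s, in which the tool goes at most 50 mm and 8.59 degrees, less where a joint would pass 70% of its speed; a pose out of reach is approached as far as the arm can. A call with a number of a shift or a turn outside -1 to 1 is refused whole. A call with a gripper value outside its range is refused whole. The fingers move at their own pace and stop on an object; "newtons" is the grip in N (left out, the last holds). Time passes only in rows, so rows that do not move let the fingers close. It gives the time, the measured TCP pose, the force, the opening and the grip force at its end, in the units of the state.
- state(): the state, without advancing time (a new reading comes with each control period).
- get_image(name): name is "scene" or "top"; returns a dict with "pixels" (400x640x3 uint8, red, green, blue), "mtx" (3x3 intrinsics, pixels), "R" (3x3) and "t" (3): a world point X has camera coordinates R X + t. Camera axes: x right, y down, z forward; pixel columns grow to the right and rows downward; lengths in mm; the calibration is good to about 2 mm. A picture is of the moment at which its call begins. There is no depth.
- finish_job(): hands the job in; it is judged then, once.
The state is a dict: "time_s": time; "joint_pos": joint angles; "qvel": joint speeds; "effort": joint torques, N m; "position": TCP position; "tool_rot": TCP orientation; "contact_force": force on the tool from outside, world axes, zero at the start; "torque": the same for the moment, N m; "finger_gap": opening from 0.0 (shut) to 1.0 (fully open); "grasp_force": force on a finger pad.
Only numpy, scipy, OpenCV 4.12 (cv2) and the standard library are available. Lean on these libraries where they do the work, as an engineer would, in place of code of your own. Each camera call takes 0.05 s, during which the arm holds its last target. There are 200 camera calls.

## Task

Feed the three spent coin cells lying on the shelf at the back of the white collecting tray into the glass jar under it: reach in at a slant under the clear guard, press a fingertip lightly on top of a cell, slide it over the low ridge to the round throat, and see it drop into the jar before starting the next. Do not pick the cells up and do not press hard; leave the case back, the bracelet link and the brass insert where they lie in the tray, and disturb nothing on the bench.

Things in the scene. Friction and masses are not known exactly. Their poses are not given: they have to be found in the camera images.
- station: the collecting stand, fixed to the bench: white base plate (214 x 200 x 6 mm) and four 12 mm corner posts that carry the tray; the jar stands on the plate. It cannot move or tip. Origin: on the bench, straight under the throat; x axis level, towards the shelf end of the tray, y across the tray, z up
- tray: white tray on the stand, axes parallel to the stand's. Origin: middle of the throat's mouth, 150 mm above the bench. Smooth floor x = -35 to 150, y = -90 to 90 mm, same across y: level (z = 0) up to x = 26, then a low rounded ridge (about 5 mm high near x = 80, slopes under 7 degrees, exact shape not given), then a level shelf, z = 2.2, from x = 115. Rim all round, 12 mm above the floor, 5 mm thick
- guard (a point): middle of the front edge of the clear guard: a 3 mm roof over the shelf, its underside 69 mm above the shelf, from tray x = 119 to 156 mm and 186 mm wide, held only by a clear upright plate behind the shelf's rim (open in front and at both sides). It covers the cells from straight above; fixed
- throat (a point): middle of the mouth of the throat (same point as the tray's origin): a round upright hole, 30 mm diameter, edge chamfered 2 mm, that leads 26 mm down through a spout into the neck of the jar. A cell slid over it tips and falls through by itself; two at once would jam
- jar (a point): middle of the inside floor of the clear glass jar, 11 mm above the bench, straight under the throat. The jar is 84 mm wide outside (78 mm inside) up to 92 mm above the bench, then narrows to a neck of 41 mm bore that ends 132 mm above the bench, below the tray
- cell_a (a point): centre, half-way up, of a spent coin cell: plain steel disc, 24.5 mm diameter, 7.7 mm thick, 10 to 14 g. Starts flat on the shelf, its edge 4 to 9 mm from the back rim, 38 mm or more centre to centre from its neighbours (cells and case back are shuffled along the row, y within 70 mm). Slides easily on the tray (friction about 0.22), never by itself; a fingertip grips it better. z axis: the disc's axis
- cell_b (a point): centre, half-way up, of a spent coin cell: plain steel disc, 24.5 mm diameter, 7.7 mm thick, 10 to 14 g. Starts flat on the shelf, its edge 4 to 9 mm from the back rim, 38 mm or more centre to centre from its neighbours (cells and case back are shuffled along the row, y within 70 mm). Slides easily on the tray (friction about 0.22), never by itself; a fingertip grips it better. z axis: the disc's axis
- cell_c (a point): centre, half-way up, of a spent coin cell: plain steel disc, 24.5 mm diameter, 7.7 mm thick, 10 to 14 g. Starts flat on the shelf, its edge 4 to 9 mm from the back rim, 38 mm or more centre to centre from its neighbours (cells and case back are shuffled along the row, y within 70 mm). Slides easily on the tray (friction about 0.22), never by itself; a fingertip grips it better. z axis: the disc's axis
- case_back (a point): centre of a watch case back in the row with the cells: flat steel disc, 33 mm diameter, 4 mm thick with a thin raised notched face (5.5 mm in all). It is wider than the throat. It stays in the tray
- link (a point): centre of a steel bracelet link, about 18 x 20 x 4.5 mm, beside the throat near one side rim of the tray. It stays there
- insert (a point): centre of a flanged brass thread insert, 18 mm diameter, 7 mm high, beside the throat near the other side rim of the tray. It stays there
- loupe (a point): underside centre of a black eye loupe, 33 mm diameter, 36 mm high, standing on the bench; a bystander
- pot (a point): underside centre of a white pot with a wide blue lid, 76 mm diameter, 44 mm high, on the bench; a bystander
- die (a point): underside centre of a cream nylon press die, 42 mm diameter, 12 mm high, on the bench; a bystander
- case_holder (a point): underside centre of a white movement holder with a clamp screw, about 90 x 52 mm, 41 mm high, on the bench; a bystander
- driver (a point): underside of a small red screwdriver, 134 mm long, 9 mm high, lying on the bench; a bystander

How it is judged:
By the outcome, as a careful person would: the job done as asked, in the order asked, and still so for the second after the job is handed in, with the robot touching nothing.
It also fails if it takes over 72 s, if anything falls off the work surface, if the arm or the gripper's body presses on something with over 40 N, if the wrist force passes 120 N, or if a joint passes its speed limit or range.

## Working session

There is one attempt and no reset: what is moved stays moved. The work goes in short steps, Python scripts to look and compute and a tool call to move; the robot and the scene stay as the last step left them, time stands still between calls to the robot, and variables do not carry over. Pictures are saved under pics/ and viewed, at most 10 in all, crops included, and the job is handed in when it is done.

Besides the shell and the picture viewer there is one more tool, called after ">>>" as name(argument=value, ...) on one line, values as JSON. play_rows: Moves the arm, as the interface text tells. Its arguments: {"type":"object","properties":{"increments":{"type":"array"},"newtons":{"type":"number"}},"required":["increments"]}

```bash
mkdir -p pics; ls; python3 - <<'E'
from bench import *
import cv2,numpy as np
print(tcp_to_tips, {k:np.round(v,3).tolist() for k,v in state().items()})
for n in("scene","top"):
    im=get_image(n); cv2.imwrite(f"pics/{n}0.png",im["pixels"][:,:,::-1]); np.savez(f"{n}0.npz",**im)
    print(n,np.round(im["mtx"],1).tolist(),np.round(im["R"],4).tolist(),np.round(im["t"],1).tolist())
E
```

```text
pics
14.0 {'time_s': 0.0, 'joint_pos': [1.082, 0.424, 1.631, -0.0, 1.089, -0.019], 'qvel': [-0.001, 0.001, -0.002, -0.001, -0.001, 0.001], 'effort': [-0.002, -55.738, -28.174, -0.0, 0.008, 0.0], 'position': [282.671, 556.818, 244.524], 'tool_rot': [[-0.892, 0.453, -0.001], [0.453, 0.892, -0.001], [0.0, -0.002, -1.0]], 'contact_force': [-0.174, 0.131, 0.265], 'torque': [0.017, 0.034, -0.023], 'grasp_force': 0.0, 'finger_gap': 1.003}
scene [[436.9, 0.0, 317.2], [0.0, 436.9, 205.6], [0.0, 0.0, 1.0]] [[-0.6199, 0.7846, -0.0066], [0.5671, 0.4422, -0.6949], [-0.5423, -0.4345, -0.7191]] [316.6, -167.0, 1548.8]
top [[385.9, 0.0, 313.3], [0.0, 385.9, 203.8], [0.0, 0.0, 1.0]] [[-0.0141, -0.9998, 0.0119], [-0.9942, 0.0127, -0.1069], [0.1067, -0.0133, -0.9942]] [-23.2, 525.5, 1096.3]
```

View pics/scene0.png

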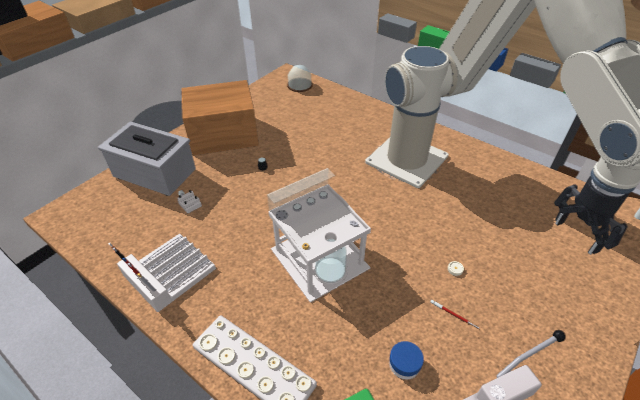

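View pics/top0.png

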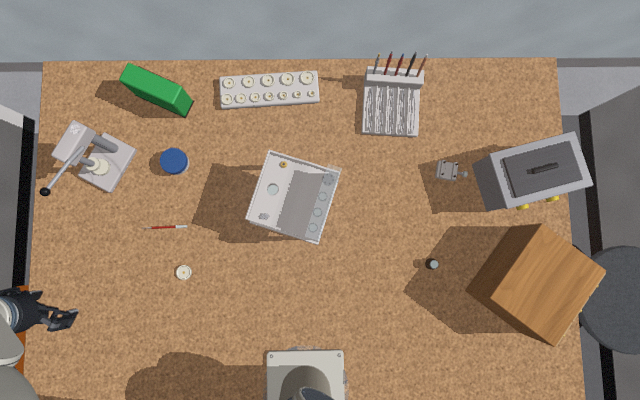

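Scene view: the tray is centred near (320,225), with cells on the far shelf, the throat near (331,237) and the insert near (306,246). Top view: the throat is near (272,190) and the shelf near (322,205), so I'll enlarge both.

```bash
python3 - <<'E'
import cv2,numpy as np
a=cv2.imread("pics/top0.png")[145:250,240:345]; b=cv2.imread("pics/scene0.png")[165:265,262:375]
a=cv2.resize(a,(400,400),interpolation=cv2.INTER_CUBIC);b=cv2.resize(b,(400,354),interpolation=cv2.INTER_CUBIC)
b=np.vstack([b,np.zeros((46,400,3),np.uint8)])
cv2.imwrite("pics/crop0.png",cv2.resize(np.hstack([a,b]),(800,400)))
E
```

```text
(no output)
```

View pics/crop0.png

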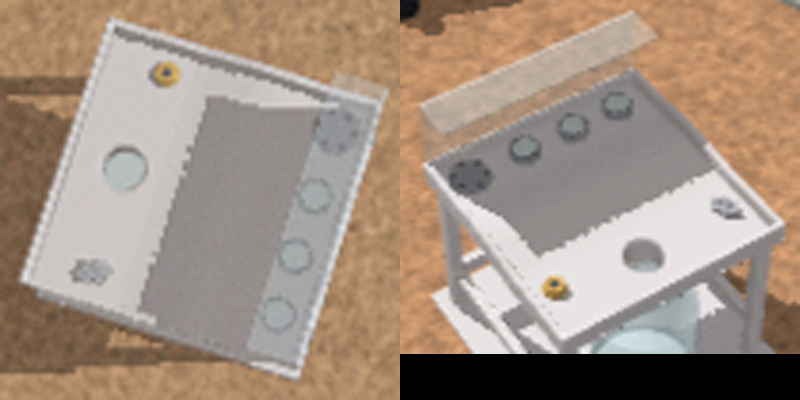

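The left (top) crop shows the throat at (125,168), cells at (315,195), (295,256) and (278,313), the case back at (336,130), the insert at (165,73) and the link at (92,271). The right (scene) crop shows the throat at (643,255) and cells at (525,148), (573,127) and (617,105).

```bash
cat > h.py <<'E'
import numpy as np
C={n:dict(np.load(f"{n}0.npz")) for n in("top","scene")}
def ray(n,p):
    c=C[n];R,t=c["R"],c["t"];d=R.T@np.linalg.solve(c["mtx"],[p[0],p[1],1]);return -R.T@t,d
def plane(n,p,z):
    o,d=ray(n,p);return o+d*(z-o[2])/d[2]
E
python3 - <<'E'
from h import *
T=lambda u,v:((u+.5)*105/400-.5+240,(v+.5)*105/400-.5+145)
S=lambda u,v:((u-400+.5)*113/400-.5+262,(v+.5)*100/354-.5+165)
cor=np.array([plane("top",T(*p),z)[:2] for p,z in [((111,18),162),((388,97),164.2),((299,377),164.2),((22,282),162)]])
# tray coords (-40,95),(155,95),(155,-95),(-40,-95)
m=np.array([(-40,95),(155,95),(155,-95),(-40,-95)],float)
mc=m-m.mean(0);cc=cor-cor.mean(0)
a=np.arctan2((mc[:,0]*cc[:,1]-mc[:,1]*cc[:,0]).sum(),(mc*cc).sum())
R=np.array([[np.cos(a),-np.sin(a)],[np.sin(a),np.cos(a)]])
o=cor.mean(0)-R@m.mean(0)
print("yaw",a,"throat from corners",o,"res",np.round(cor-(m@R.T+o),1).tolist())
print("throat top",plane("top",T(125,168),150),"scene",plane("scene",S(643,255),150))
for t,s in [((315,195),(525,148)),((295,256),(573,127)),((278,313),(617,105)),((336,130),(470,176))]:
    p,q=plane("top",T(*t),159.5)[:2],plane("scene",S(*s),159.5)[:2]
    print(np.round(p,1),np.round(q,1),"tray",np.round(R.T@(p-o),1),np.round(R.T@(q-o),1))
E
```

```text
yaw -1.892094205111502 throat from corners [551.98270623  76.72801422] res [[-0.2, 0.7], [4.0, -2.3], [-4.0, 1.1], [0.3, 0.5]]
throat top [552.74001193  77.20726313 150.        ] scene [555.41836786  78.77070079 150.        ]
[531.3 -52.1] [532.9 -50.1] tray [128.7  21. ] [126.4  21.9]
[490.  -37.9] [493.3 -35.5] tray [128.3 -22.6] [125.1 -20.3]
[451.8 -25.9] [453.6 -23.7] tray [129.  -62.6] [126.4 -61.6]
[575.7 -67.1] [580.  -63.7] tray [129.   67.9] [124.4  71. ]
```

```bash
cat >> h.py <<'E'
from scipy.spatial.transform import Rotation as Ro
from bench import state
YAW=-1.892; O=np.array([553.5,78.,150.]); TH=0.75
tx=np.array([np.cos(YAW),np.sin(YAW),0]);ty=np.array([-tx[1],tx[0],0]);Z=np.array([0,0,1.])
M=np.array([tx,ty,Z]).T
s,c=np.sin(TH),np.cos(TH)
RT=np.array([-(c*tx+s*Z),ty,s*tx-c*Z]).T
OFF=np.array([11*c-14*s,0,11*s+14*c])      # heel -> TCP in tray axes
def heel(st=None):
    st=st or state();return M.T@(st["position"]-O)-OFF
def plan(target,n,RT=RT):
    """target: heel point in tray axes"""
    st=state();P=np.array(st["position"]);R=np.array(st["tool_rot"])
    w=Ro.from_matrix(R.T@RT).as_rotvec();d=O+M@(np.array(target)+OFF)-P
    print("t",st["time_s"],"heel",np.round(heel(st),1),"F",np.round(M.T@st["contact_force"],1),"rot",np.round(w,3),"d",np.round(d))
    for k in range(n):
        Rk=R@Ro.from_rotvec(w*k/n).as_matrix()
        print("[0,"+",".join(f"{v:.2f}" for v in np.r_[Rk.T@d/n/50,w/n/.1])+"],",end="\n" if k%12==11 else "")
    print()
E
python3 -c "
from h import *
plan([50,21,90],24)"
```

```text
t 0.1 heel [-367.4 -408.2   76.9] F [-0.1 -0.3 -0.9] rot [ 0.53  -0.616  1.351] d [ 275. -532.   13.]
[0,-0.41,-0.29,-0.01,0.22,-0.26,0.56],[0,-0.42,-0.27,0.01,0.22,-0.26,0.56],[0,-0.43,-0.24,0.02,0.22,-0.26,0.56],[0,-0.45,-0.22,0.04,0.22,-0.26,0.56],[0,-0.46,-0.19,0.06,0.22,-0.26,0.56],[0,-0.47,-0.16,0.07,0.22,-0.26,0.56],[0,-0.47,-0.14,0.09,0.22,-0.26,0.56],[0,-0.48,-0.11,0.10,0.22,-0.26,0.56],[0,-0.48,-0.08,0.12,0.22,-0.26,0.56],[0,-0.48,-0.05,0.13,0.22,-0.26,0.56],[0,-0.48,-0.02,0.14,0.22,-0.26,0.56],[0,-0.47,0.01,0.15,0.22,-0.26,0.56],
[0,-0.47,0.04,0.17,0.22,-0.26,0.56],[0,-0.46,0.07,0.18,0.22,-0.26,0.56],[0,-0.45,0.10,0.19,0.22,-0.26,0.56],[0,-0.44,0.13,0.20,0.22,-0.26,0.56],[0,-0.43,0.16,0.20,0.22,-0.26,0.56],[0,-0.41,0.19,0.21,0.22,-0.26,0.56],[0,-0.39,0.22,0.22,0.22,-0.26,0.56],[0,-0.38,0.24,0.22,0.22,-0.26,0.56],[0,-0.36,0.27,0.22,0.22,-0.26,0.56],[0,-0.33,0.29,0.23,0.22,-0.26,0.56],[0,-0.31,0.32,0.23,0.22,-0.26,0.56],[0,-0.29,0.34,0.23,0.22,-0.26,0.56],
```

>>> play_rows(increments=[[0,-0.41,-0.29,-0.1,0.22,-0.26,0.56],[0,-0.42,-0.27,-0.1,0.22,-0.26,0.56],[0,-0.43,-0.24,-0.05,0.22,-0.26,0.56],[0,-0.45,-0.22,0,0.22,-0.26,0.56],[0,-0.46,-0.19,0,0.22,-0.26,0.56],[0,-0.47,-0.16,0.07,0.22,-0.26,0.56],[0,-0.47,-0.14,0.09,0.22,-0.26,0.56],[0,-0.48,-0.11,0.1,0.22,-0.26,0.56],[0,-0.48,-0.08,0.12,0.22,-0.26,0.56],[0,-0.48,-0.05,0.13,0.22,-0.26,0.56],[0,-0.48,-0.02,0.14,0.22,-0.26,0.56],[0,-0.47,0.01,0.15,0.22,-0.26,0.56]], newtons=20)

```text
time_s: 1.3
position: [420.9, 291.2, 270.1]
tool_rot: [[-0.401, 0.916, 0.022], [0.839, 0.377, -0.391], [-0.366, -0.139, -0.92]]
contact_force: [-0.2, 0.6, 0.1]
finger_gap: -0.002
grasp_force: 0.0
```

```bash
python3 -c "
from h import *
print(state()['joint_pos'],state()['finger_gap'])
plan([50,21,90],12)"
```

```text
[ 0.75124797  0.35324816  1.73327065 -0.31462408  1.33323066  0.45146348] -0.0022117250366744203
t 1.3 heel [-159.  -193.2  102.4] F [-0.5 -0.4  0.1] rot [ 0.269 -0.305  0.674] d [ 137. -266.  -12.]
[0,-0.46,0.05,0.20,0.22,-0.25,0.56],[0,-0.45,0.08,0.21,0.22,-0.25,0.56],[0,-0.44,0.10,0.22,0.22,-0.25,0.56],[0,-0.42,0.13,0.22,0.22,-0.25,0.56],[0,-0.41,0.16,0.23,0.22,-0.25,0.56],[0,-0.39,0.19,0.24,0.22,-0.25,0.56],[0,-0.38,0.22,0.24,0.22,-0.25,0.56],[0,-0.36,0.24,0.25,0.22,-0.25,0.56],[0,-0.34,0.27,0.25,0.22,-0.25,0.56],[0,-0.32,0.29,0.25,0.22,-0.25,0.56],[0,-0.29,0.32,0.25,0.22,-0.25,0.56],[0,-0.27,0.34,0.25,0.22,-0.25,0.56],
```

>>> play_rows(increments=[[0,-0.46,0.05,0.2,0.22,-0.25,0.56],[0,-0.45,0.08,0.21,0.22,-0.25,0.56],[0,-0.44,0.1,0.22,0.22,-0.25,0.56],[0,-0.42,0.13,0.22,0.22,-0.25,0.56],[0,-0.41,0.16,0.23,0.22,-0.25,0.56],[0,-0.39,0.19,0.24,0.22,-0.25,0.56],[0,-0.38,0.22,0.24,0.22,-0.25,0.56],[0,-0.36,0.24,0.25,0.22,-0.25,0.56],[0,-0.34,0.27,0.25,0.22,-0.25,0.56],[0,-0.32,0.29,0.25,0.22,-0.25,0.56],[0,-0.29,0.32,0.25,0.22,-0.25,0.56],[0,-0.27,0.34,0.25,0.22,-0.25,0.56]])

```text
time_s: 2.5
position: [559.4, 26.0, 257.3]
tool_rot: [[0.23, 0.95, -0.211], [0.699, -0.312, -0.643], [-0.677, 0.0, -0.736]]
contact_force: [0.3, 0.7, -0.2]
finger_gap: 0.001
grasp_force: 0.0
```

```bash
python3 - <<'E'
from h import *
from bench import get_image
import cv2
print(np.round(state()['joint_pos'],2))
plan([85,21,40],3)
a=get_image("top")["pixels"][145:250,225:345,::-1]; b=get_image("scene")["pixels"][130:265,262:397,::-1]
cv2.imwrite("pics/p1.png",np.hstack([cv2.resize(a,(400,350),interpolation=2),cv2.resize(b,(350,350),interpolation=2)]))
E
```

```text
[ 0.31  0.54  1.6  -0.58  1.51  0.82]
t 2.5 heel [49.  22.  89.5] F [-0.8  0.  -0.2] rot [ 0.003 -0.006  0.003] d [-12. -34. -50.]
[0,0.05,-0.01,0.41,0.01,-0.02,0.01],[0,0.05,-0.01,0.41,0.01,-0.02,0.01],[0,0.05,-0.01,0.41,0.01,-0.02,0.01],
```

View pics/p1.png

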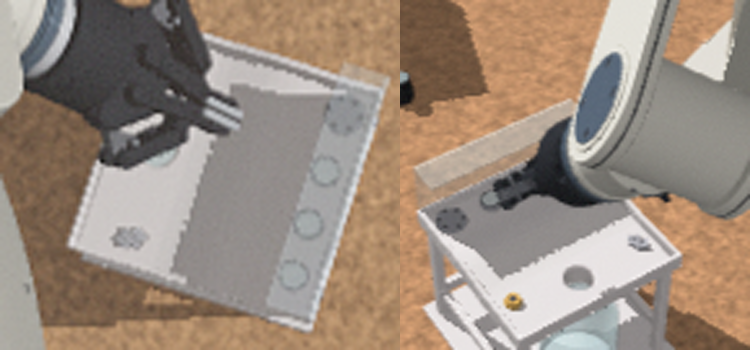

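The gripper is over the tray with its fingertips near crop (238,115), pointing at the first cell. That cell is at (325,170) in the left crop and the guard front is clear.

>>> play_rows(increments=[[0,-0.03,0,0.36,0,-0.05,0],[0,-0.03,0,0.36,0,0,0],[0,-0.03,-0.01,0.36,0,0,0],[0,-0.03,-0.01,0.36,0,0,0],[0,-0.03,0,0.36,0,0,0],[0,-0.03,0,0.36,0,0,0],[0,0,0,0,0,0,0]])

```text
time_s: 3.3
position: [530.8, -49.7, 182.7]
tool_rot: [[0.224, 0.951, -0.214], [0.697, -0.31, -0.647], [-0.681, -0.005, -0.732]]
contact_force: [0.0, -0.3, -0.6]
finger_gap: -0.0
grasp_force: 0.0
```

```bash
cat > s.py <<'E'
from h import *
from bench import get_image
import sys
# straight tray-axes increments -> tool-frame row
st=state();R=np.array(st["tool_rot"])
print("t",round(st["time_s"],2),"heel",np.round(heel(st),2),"F tray",np.round(M.T@st["contact_force"],2))
for a in sys.argv[1:]:
    print(a,np.round(R.T@M@np.array(eval(a),float)/50,3).tolist())
E
python3 s.py 0,0,-1 -5,0,0
python3 - <<'E'
from bench import get_image
import cv2,numpy as np
a=get_image("top")["pixels"][145:250,225:345,::-1]; b=get_image("scene")["pixels"][130:265,262:397,::-1]
cv2.imwrite("pics/p2.png",np.hstack([cv2.resize(a,(400,350),interpolation=2),cv2.resize(b,(350,350),interpolation=2)]))
E
```

```text
t 3.3 heel [129.88  18.75  14.98] F tray [ 0.23  0.11 -0.57]
0,0,-1 [0.014, 0.0, 0.015]
-5,0,0 [0.073, 0.001, -0.068]
```

View pics/p2.png

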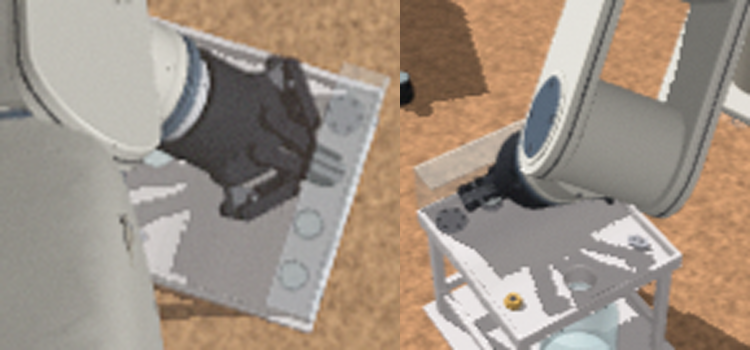

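The tips are above cell 1 under the guard, at about (322,165) in the left crop, and the other cells are untouched. I'll lower gently, with a small y correction.

>>> play_rows(increments=[[0,0.014,0.025,0.015,0,0,0],[0,0.014,0.025,0.015,0,0,0],[0,0.014,0,0.015,0,0,0],[0,0.014,0,0.015,0,0,0]])

```text
time_s: 3.8
position: [536.1, -49.3, 180.5]
tool_rot: [[0.227, 0.951, -0.21], [0.698, -0.309, -0.646], [-0.679, 0.0, -0.734]]
contact_force: [0.0, -1.2, 0.3]
finger_gap: -0.002
grasp_force: 0.0
```

```bash
python3 s.py
```

```text
t 3.8 heel [127.75  23.71  12.8 ] F tray [1.12 0.4  0.25]
```

>>> play_rows(increments=[[0,0.014,0,0.015,0,0,0],[0,0.014,0,0.015,0,0,0]])

```text
time_s: 4.0
position: [535.9, -49.5, 178.3]
tool_rot: [[0.227, 0.951, -0.21], [0.697, -0.31, -0.646], [-0.68, -0.0, -0.733]]
contact_force: [-0.8, -0.4, -0.3]
finger_gap: -0.003
grasp_force: 0.0
```

>>> play_rows(increments=[[0,0.014,0,0.015,0,0,0]])

```text
time_s: 4.1
position: [535.9, -49.6, 177.3]
tool_rot: [[0.227, 0.951, -0.21], [0.697, -0.31, -0.646], [-0.68, 0.0, -0.733]]
contact_force: [-0.1, -0.0, 0.6]
finger_gap: 0.002
grasp_force: 0.0
```

>>> play_rows(increments=[[0,-0.022,-0.03,0.02,0,0,0],[0,0.014,0,0.015,0,0,0]])

```text
time_s: 4.3
position: [533.8, -50.6, 176.4]
tool_rot: [[0.227, 0.951, -0.211], [0.697, -0.31, -0.646], [-0.68, -0.0, -0.733]]
contact_force: [-0.1, -0.7, 0.2]
finger_gap: 0.006
grasp_force: 0.0
```

>>> play_rows(increments=[[0,0.014,0,0.015,0,0,0]])

```text
time_s: 4.4
position: [533.9, -50.7, 175.5]
tool_rot: [[0.227, 0.951, -0.211], [0.697, -0.31, -0.647], [-0.68, 0.0, -0.733]]
contact_force: [-0.9, 1.0, 8.5]
finger_gap: -0.001
grasp_force: 4.1
```

```bash
python3 - <<'E'
import numpy as np
x=np.linspace(-30,160,1901)
h=np.where(x>115,2.2,np.where(x>80,2.2+2.8*(1+np.cos(np.pi*(x-80)/35))/2,np.where(x>26,5*(1-np.cos(np.pi*(x-26)/54))/2,0)))
out=[]
for c in np.arange(130,-1,-5):
    m=abs(x-c)<=12.2; X,H=x[m]-c,h[m]
    # upper hull at centre
    L,R=X<0,X>=0
    xl,hl,xr,hr=X[L][::5],H[L][::5],X[R][::5],H[R][::5]
    v=(hl[:,None]*xr-hr*xl[:,None])/(xr-xl[:,None]); out.append((int(c),round(v.max(),2)))
print(out)
E
python3 s.py -2.5,-.425,0 -2.5,-.425,.1
```

```text
[(130, np.float64(2.2)), (125, np.float64(2.21)), (120, np.float64(2.34)), (115, np.float64(2.58)), (110, np.float64(2.88)), (105, np.float64(3.18)), (100, np.float64(3.46)), (95, np.float64(3.92)), (90, np.float64(4.47)), (85, np.float64(4.86)), (80, np.float64(5.0)), (75, np.float64(4.89)), (70, np.float64(4.59)), (65, np.float64(4.11)), (60, np.float64(3.49)), (55, np.float64(2.8)), (50, np.float64(2.17)), (45, np.float64(1.65)), (40, np.float64(1.19)), (35, np.float64(0.83)), (30, np.float64(0.51)), (25, np.float64(0.25)), (20, np.float64(0.08)), (15, np.float64(0.0)), (10, np.float64(0.0)), (5, np.float64(0.0)), (0, np.float64(0.0))]
t 4.4 heel [129.76  22.04   7.79] F tray [-0.69 -1.15  8.49]
-2.5,-.425,0 [0.037, -0.008, -0.034]
-2.5,-.425,.1 [0.035, -0.008, -0.036]
```

>>> play_rows(increments=[[0,0.031,-0.008,-0.038,0,0,0],[0,0.0365,-0.008,-0.034,0,0,0]])

```text
time_s: 4.6
position: [534.9, -45.4, 175.7]
tool_rot: [[0.227, 0.951, -0.21], [0.697, -0.31, -0.646], [-0.68, 0.0, -0.734]]
contact_force: [0.1, 0.3, 0.6]
finger_gap: 0.003
grasp_force: 0.4
```

>>> play_rows(increments=[[0,0.0365,-0.008,-0.034,0,0,0],[0,0.0365,-0.008,-0.034,0,0,0]])

```text
time_s: 4.8
position: [535.7, -40.4, 175.8]
tool_rot: [[0.227, 0.951, -0.21], [0.697, -0.31, -0.646], [-0.68, 0.0, -0.733]]
contact_force: [-0.2, -0.3, 1.4]
finger_gap: -0.003
grasp_force: 0.8
```

>>> play_rows(increments=[[0,0.0362,-0.008,-0.0345,0,0,0],[0,0.0353,-0.008,-0.0355,0,0,0]])

```text
time_s: 5.0
position: [536.4, -35.4, 175.9]
tool_rot: [[0.227, 0.951, -0.21], [0.697, -0.31, -0.647], [-0.68, 0.0, -0.733]]
contact_force: [-0.6, -0.5, 2.0]
finger_gap: -0.003
grasp_force: 1.0
```

>>> play_rows(increments=[[0,0.0353,-0.008,-0.0355,0,0,0],[0,0.035,-0.008,-0.0358,0,0,0]])

```text
time_s: 5.2
position: [537.2, -30.4, 176.2]
tool_rot: [[0.227, 0.951, -0.21], [0.697, -0.31, -0.646], [-0.68, 0.0, -0.733]]
contact_force: [0.4, -1.3, 3.5]
finger_gap: -0.001
grasp_force: 1.2
```

>>> play_rows(increments=[[0,0.0347,-0.008,-0.0362,0,0,0],[0,0.0347,-0.008,-0.0362,0,0,0]])

```text
time_s: 5.4
position: [538.0, -25.4, 176.4]
tool_rot: [[0.227, 0.951, -0.21], [0.697, -0.31, -0.646], [-0.68, 0.0, -0.733]]
contact_force: [-0.3, 0.5, 2.3]
finger_gap: 0.001
grasp_force: 1.3
```

>>> play_rows(increments=[[0,0.0347,-0.008,-0.0362,0,0,0],[0,0.0346,-0.009,-0.0364,0,0,0]])

```text
time_s: 5.6
position: [538.7, -20.4, 176.7]
tool_rot: [[0.227, 0.951, -0.21], [0.697, -0.31, -0.646], [-0.68, 0.0, -0.733]]
contact_force: [0.3, -0.5, 3.4]
finger_gap: 0.005
grasp_force: 1.6
```

>>> play_rows(increments=[[0,0.034,-0.009,-0.0369,0,0,0],[0,0.0337,-0.008,-0.0372,0,0,0]])

```text
time_s: 5.8
position: [539.4, -15.4, 177.2]
tool_rot: [[0.227, 0.951, -0.21], [0.697, -0.31, -0.646], [-0.68, 0.0, -0.733]]
contact_force: [-0.4, -0.7, 3.3]
finger_gap: 0.001
grasp_force: 1.7
```

>>> play_rows(increments=[[0,0.0333,-0.008,-0.0377,0,0,0],[0,0.0333,-0.008,-0.0377,0,0,0]])

```text
time_s: 6.0
position: [540.3, -10.3, 177.6]
tool_rot: [[0.227, 0.951, -0.21], [0.697, -0.31, -0.646], [-0.68, 0.0, -0.733]]
contact_force: [0.5, -0.5, 2.3]
finger_gap: 0.001
grasp_force: 1.6
```

>>> play_rows(increments=[[0,0.0337,-0.008,-0.0372,0,0,0],[0,0.0344,-0.008,-0.0365,0,0,0]])

```text
time_s: 6.2
position: [541.0, -5.3, 177.9]
tool_rot: [[0.227, 0.951, -0.21], [0.698, -0.31, -0.646], [-0.68, 0.0, -0.734]]
contact_force: [0.3, -1.0, 2.8]
finger_gap: 0.002
grasp_force: 1.2
```

>>> play_rows(increments=[[0,0.0353,-0.009,-0.0355,0,0,0],[0,0.0361,-0.008,-0.0346,0,0,0]])

```text
time_s: 6.4
position: [541.8, -0.3, 178.0]
tool_rot: [[0.227, 0.951, -0.21], [0.697, -0.31, -0.646], [-0.68, -0.0, -0.734]]
contact_force: [-0.6, -0.4, 2.4]
finger_gap: -0.001
grasp_force: 1.2
```

>>> play_rows(increments=[[0,0.0371,-0.008,-0.0336,0,0,0],[0,0.0378,-0.008,-0.0328,0,0,0]])

```text
time_s: 6.6
position: [542.6, 4.7, 178.0]
tool_rot: [[0.227, 0.951, -0.21], [0.697, -0.31, -0.646], [-0.68, 0.0, -0.733]]
contact_force: [-0.5, -0.9, 2.9]
finger_gap: -0.003
grasp_force: 1.6
```

>>> play_rows(increments=[[0,0.0385,-0.009,-0.0321,0,0,0],[0,0.039,-0.008,-0.0315,0,0,0]])

```text
time_s: 6.8
position: [543.4, 9.7, 177.9]
tool_rot: [[0.227, 0.951, -0.21], [0.697, -0.31, -0.646], [-0.68, 0.0, -0.733]]
contact_force: [-0.9, -0.3, 4.0]
finger_gap: -0.002
grasp_force: 2.2
```

>>> play_rows(increments=[[0,0.0391,-0.008,-0.0314,0,0,0],[0,0.0394,-0.008,-0.0311,0,0,0]])

```text
time_s: 7.0
position: [544.2, 14.7, 177.5]
tool_rot: [[0.227, 0.951, -0.21], [0.697, -0.31, -0.647], [-0.68, 0.0, -0.733]]
contact_force: [-0.3, -0.7, 5.1]
finger_gap: -0.002
grasp_force: 2.7
```

>>> play_rows(increments=[[0,0.0398,-0.009,-0.0307,0,0,0],[0,0.0401,-0.008,-0.0303,0,0,0]])

```text
time_s: 7.2
position: [545.0, 19.8, 177.1]
tool_rot: [[0.227, 0.951, -0.21], [0.697, -0.31, -0.646], [-0.68, 0.0, -0.733]]
contact_force: [0.6, -0.7, 5.2]
finger_gap: 0.0
grasp_force: 2.5
```

>>> play_rows(increments=[[0,0.0397,-0.008,-0.0308,0,0,0],[0,0.0401,-0.008,-0.0303,0,0,0]])

```text
time_s: 7.4
position: [545.7, 24.7, 176.5]
tool_rot: [[0.227, 0.951, -0.21], [0.697, -0.31, -0.646], [-0.68, 0.0, -0.733]]
contact_force: [-0.1, -0.5, 5.8]
finger_gap: -0.003
grasp_force: 2.5
```

>>> play_rows(increments=[[0,0.0401,-0.009,-0.0303,0,0,0],[0,0.0401,-0.008,-0.0303,0,0,0]])

```text
time_s: 7.6
position: [546.4, 29.8, 175.9]
tool_rot: [[0.227, 0.951, -0.21], [0.697, -0.31, -0.646], [-0.68, 0.0, -0.733]]
contact_force: [0.5, -0.1, 5.0]
finger_gap: -0.001
grasp_force: 2.5
```

>>> play_rows(increments=[[0,0.0401,-0.008,-0.0303,0,0,0],[0,0.0401,-0.008,-0.0303,0,0,0]])

```text
time_s: 7.8
position: [547.2, 34.8, 175.4]
tool_rot: [[0.227, 0.951, -0.21], [0.697, -0.31, -0.646], [-0.68, 0.0, -0.733]]
contact_force: [0.2, -0.7, 5.3]
finger_gap: -0.001
grasp_force: 2.4
```

>>> play_rows(increments=[[0,0.0398,-0.009,-0.0306,0,0,0],[0,0.0398,-0.008,-0.0306,0,0,0]])

```text
time_s: 8.0
position: [547.8, 39.8, 174.9]
tool_rot: [[0.227, 0.951, -0.211], [0.697, -0.31, -0.646], [-0.68, -0.0, -0.733]]
contact_force: [-0.5, -0.9, 5.1]
finger_gap: 0.004
grasp_force: 2.3
```

```bash
python3 s.py
```

```text
t 8.0 heel [39.57  6.68  7.11] F tray [ 1.01 -0.18  5.09]
```

>>> play_rows(increments=[[0,0.0393,-0.008,-0.0312,0,0,0],[0,0.0391,-0.008,-0.0314,0,0,0]])

```text
time_s: 8.2
position: [548.6, 44.8, 174.4]
tool_rot: [[0.227, 0.951, -0.211], [0.697, -0.31, -0.646], [-0.68, -0.0, -0.733]]
contact_force: [-0.4, -0.3, 4.2]
finger_gap: -0.002
grasp_force: 2.0
```

>>> play_rows(increments=[[0,0.0389,-0.008,-0.0317,0,0,0],[0,0.0389,-0.008,-0.0317,0,0,0]])

```text
time_s: 8.4
position: [549.4, 49.8, 174.1]
tool_rot: [[0.227, 0.951, -0.211], [0.697, -0.31, -0.646], [-0.68, -0.0, -0.733]]
contact_force: [-0.3, -1.4, 4.0]
finger_gap: -0.001
grasp_force: 1.9
```

>>> play_rows(increments=[[0,0.0385,-0.008,-0.0321,0,0,0],[0,0.0382,-0.008,-0.0324,0,0,0]])

```text
time_s: 8.6
position: [550.2, 54.8, 173.8]
tool_rot: [[0.227, 0.951, -0.211], [0.698, -0.31, -0.646], [-0.68, -0.0, -0.734]]
contact_force: [0.0, -0.9, 2.7]
finger_gap: -0.001
grasp_force: 1.5
```

>>> play_rows(increments=[[0,0.0379,-0.008,-0.0327,0,0,0],[0,0.0375,-0.008,-0.0331,0,0,0]])

```text
time_s: 8.8
position: [551.0, 59.9, 173.6]
tool_rot: [[0.227, 0.951, -0.211], [0.698, -0.31, -0.646], [-0.68, -0.0, -0.734]]
contact_force: [-0.4, -1.1, 2.2]
finger_gap: -0.002
grasp_force: 1.0
```

```bash
python3 s.py; python3 - <<'E'
from bench import get_image
import cv2,numpy as np
a=get_image("top")["pixels"][145:250,225:345,::-1]; b=get_image("scene")["pixels"][190:290,270:370,::-1]
cv2.imwrite("pics/p3.png",np.hstack([cv2.resize(a,(400,400),interpolation=2),cv2.resize(b,(400,400),interpolation=2)]))
E
```

```text
t 8.8 heel [19.5   3.31  5.87] F tray [ 1.16 -0.    2.17]
```

View pics/p3.png

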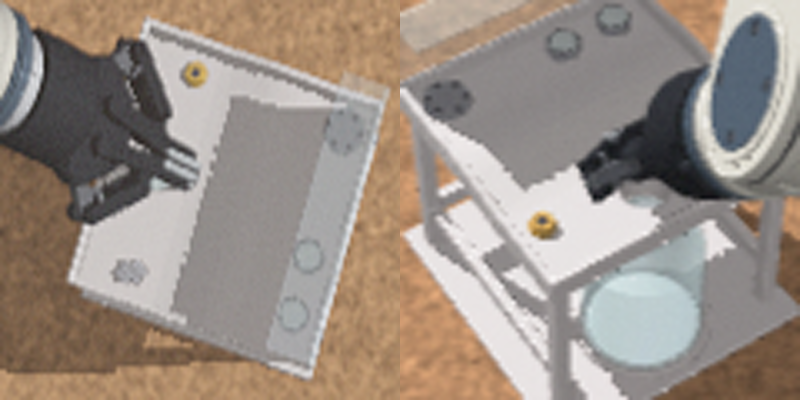

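Cell 1 has left the shelf and sits hidden under the fingertip near (180,165) in the left crop. The other two cells, the case back, insert and link are undisturbed. I'll continue to the throat.

>>> play_rows(increments=[[0,0.037,-0.008,-0.0336,0,0,0],[0,0.0368,-0.008,-0.034,0,0,0]])

```text
time_s: 9.1
position: [551.7, 64.8, 173.6]
tool_rot: [[0.227, 0.951, -0.211], [0.698, -0.31, -0.646], [-0.68, -0.0, -0.734]]
contact_force: [-0.4, -0.5, 1.0]
finger_gap: -0.002
grasp_force: 0.2
```

>>> play_rows(increments=[[0,0.0368,-0.008,-0.034,0,0,0],[0,0.0368,-0.008,-0.034,0,0,0]])

```text
time_s: 9.3
position: [552.6, 69.9, 173.6]
tool_rot: [[0.227, 0.951, -0.211], [0.698, -0.31, -0.646], [-0.68, -0.0, -0.734]]
contact_force: [-0.2, -0.1, -0.8]
finger_gap: 0.003
grasp_force: 0.0
```

>>> play_rows(increments=[[0,0.0368,-0.008,-0.034,0,0,0],[0,0.0368,-0.008,-0.034,0,0,0]])

```text
time_s: 9.5
position: [553.4, 74.9, 173.7]
tool_rot: [[0.227, 0.951, -0.21], [0.697, -0.31, -0.646], [-0.68, -0.0, -0.733]]
contact_force: [0.1, -0.2, 0.3]
finger_gap: 0.003
grasp_force: 0.0
```

>>> play_rows(increments=[[0,0.0368,-0.008,-0.034,0,0,0],[0,0.0368,-0.008,-0.034,0,0,0],[0,0,0,0,0,0,0]])

```text
time_s: 9.8
position: [554.3, 80.0, 173.7]
tool_rot: [[0.227, 0.951, -0.21], [0.698, -0.309, -0.646], [-0.68, 0.0, -0.734]]
contact_force: [-0.7, 0.0, 0.4]
finger_gap: 0.002
grasp_force: 0.0
```

```bash
python3 s.py
```

```text
t 9.8 heel [-0.64  0.09  6.  ] F tray [ 0.22 -0.71  0.41]
```

>>> play_rows(increments=[[0,-0.136,0,-0.147,0,0,0],[0,-0.136,0,-0.147,0,0,0],[0,-0.4,-0.14,0.06,0,0,0],[0,-0.4,-0.14,0.06,0,0,0],[0,-0.4,-0.14,0.06,0,0,0]])

```text
time_s: 10.3
position: [518.5, 38.0, 229.4]
tool_rot: [[0.228, 0.951, -0.21], [0.698, -0.31, -0.646], [-0.679, 0.001, -0.734]]
contact_force: [0.8, 0.0, 0.3]
finger_gap: 0.002
grasp_force: 0.0
```

```bash
python3 s.py; python3 - <<'E'
from bench import get_image
import cv2,numpy as np
a=get_image("top")["pixels"][145:250,225:345,::-1]; b=get_image("scene")["pixels"][190:290,270:370,::-1]
cv2.imwrite("pics/p4.png",np.hstack([cv2.resize(a,(400,400),interpolation=2),cv2.resize(b,(400,400),interpolation=2)]))
E
```

```text
t 10.3 heel [ 50.47 -20.62  61.62] F tray [-0.29  0.71  0.28]
```

View pics/p4.png

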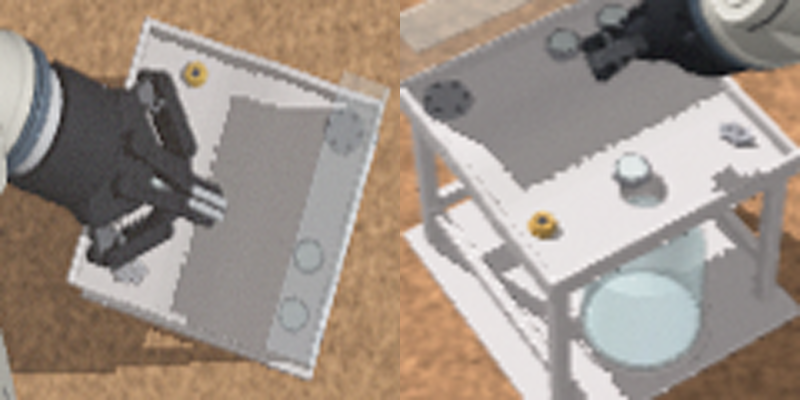

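Cell 1 is still sitting at the edge of the throat, with its top at about (633,162) in the right crop. The fingertip lost contact just before the drop, so I'll measure the cell and push it again.

```bash
python3 - <<'E'
from h import *
S=lambda u,v:(270+(u-400+.5)/4-.5,190+(v+.5)/4-.5)
for p,z in [((633,162),157.7),((642,187),150)]:
    q=plane("scene",S(*p),z); print(np.round(M.T@(q-O),1), "minus scene bias", np.round(M.T@(q-O-[1.9,.8,0]),1))
E
python3 s.py "-1.9,0,0" 25,20.6,-50 "0,0,-1"
```

```text
[14.7 -1.8  7.7] minus scene bias [16.  -3.4  7.7]
[-0.3  1.4  0. ] minus scene bias [ 1.1 -0.2  0. ]
t 10.4 heel [ 51.17 -20.77  62.52] F tray [ 0.35 -0.01  0.05]
-1.9,0,0 [0.028, 0.0, -0.026]
25,20.6,-50 [0.311, 0.408, 1.076]
0,0,-1 [0.014, -0.0, 0.015]
```

>>> play_rows(increments=[[0,-0.1,0.4,-0.1,0,0,0],[0,0,0.5,0,0,0,0],[0,0,0.5,0,0,0,0]])

```text
time_s: 10.7
position: [586.6, 16.9, 235.8]
tool_rot: [[0.228, 0.951, -0.209], [0.698, -0.309, -0.646], [-0.679, 0.001, -0.734]]
contact_force: [-0.5, 0.4, -0.4]
finger_gap: 0.004
grasp_force: 0.0
```

```bash
python3 s.py; python3 - <<'E'
from bench import get_image
import cv2,numpy as np
A=get_image("top");B=get_image("scene")
a=A["pixels"][165:225,245:305,::-1]; b=B["pixels"][210:260,300:350,::-1]
cv2.imwrite("pics/p5.png",np.hstack([cv2.resize(a,(400,400),interpolation=2),cv2.resize(b,(400,400),interpolation=2)]))
E
```

```text
t 10.7 heel [49.05 50.7  68.07] F tray [-0.24 -0.62 -0.43]
```

View pics/p5.png

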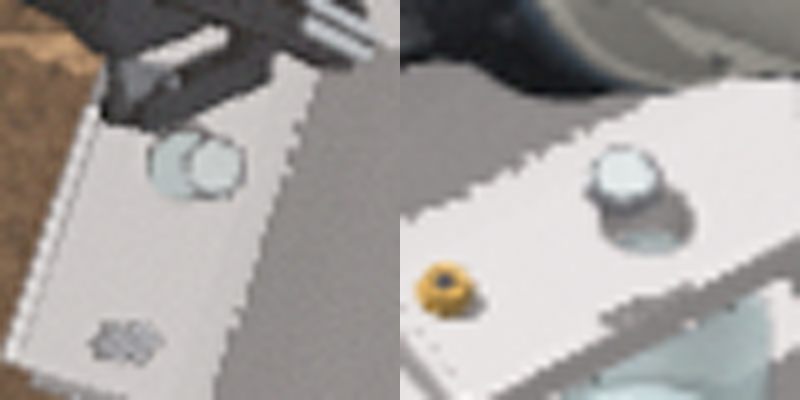

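The left crop shows the throat circle centred at (184,164), partly covered by the cell centred at (216,165). The right crop shows the cell at (627,173) and the throat at (647,218).

```bash
python3 - <<'E'
from h import *
T=lambda u,v:(245+(u+.5)*.15-.5,165+(v+.5)*.15-.5)
S=lambda u,v:(300+(u-400+.5)/8-.5,210+(v+.5)/8-.5)
for n,f,ps in [("top",T,[((184,164),150),((216,165),157.7)]),("scene",S,[((647,218),150),((627,173),157.7)])]:
    for p,z in ps:
        q=plane(n,f(*p),z); print(n,np.round(M.T@(q-O),1))
E
python3 s.py "1,0,0" "0,0,-1"
```

```text
top [ 0.7 -1.8  0. ]
top [13.7  0.8  7.7]
scene [-1.9  1.5  0. ]
scene [11.6  0.   7.7]
t 10.8 heel [49.25 52.26 67.66] F tray [-0.92  0.04 -0.28]
1,0,0 [-0.015, -0.0, 0.014]
0,0,-1 [0.014, -0.0, 0.015]
```

>>> play_rows(increments=[[0,0.166,-0.34,-0.154,0,0,0],[0,0.166,-0.34,-0.154,0,0,0],[0,0.166,-0.34,-0.154,0,0,0],[0,0.236,0,0.254,0,0,0],[0,0.236,0,0.254,0,0,0],[0,0.236,0,0.254,0,0,0],[0,0,0,0,0,0,0]])

```text
time_s: 11.5
position: [545.6, 64.0, 179.9]
tool_rot: [[0.224, 0.951, -0.214], [0.696, -0.31, -0.647], [-0.682, -0.004, -0.731]]
contact_force: [0.2, -0.7, -0.4]
finger_gap: -0.003
grasp_force: 0.0
```

```bash
python3 s.py
```

```text
t 11.5 heel [17.25 -3.05 12.13] F tray [ 0.6   0.43 -0.42]
```

>>> play_rows(increments=[[0,0,0,0,0,0,0],[0,0,0,0,0,0,0],[0,0,0,0,0,0,0]])

```text
time_s: 11.8
position: [547.7, 64.6, 183.6]
tool_rot: [[0.228, 0.951, -0.21], [0.697, -0.31, -0.646], [-0.679, 0.001, -0.734]]
contact_force: [-0.7, -0.5, 1.2]
finger_gap: -0.001
grasp_force: 0.0
```

```bash
python3 s.py
```

```text
t 11.8 heel [16.09 -1.3  15.84] F tray [ 0.69 -0.51  1.22]
```

>>> play_rows(increments=[[0,0.0345,0.0085,0.0225,0,0,0],[0,0.0345,0.0085,0.0225,0,0,0],[0,0.0345,0.0085,0.0225,0,0,0],[0,0.0345,0.0085,0.0225,0,0,0],[0,0,0,0,0,0,0]])

```text
time_s: 12.3
position: [549.3, 66.1, 174.7]
tool_rot: [[0.227, 0.951, -0.211], [0.697, -0.31, -0.646], [-0.68, -0.0, -0.733]]
contact_force: [0.3, -1.2, 0.6]
finger_gap: -0.003
grasp_force: 0.0
```

>>> play_rows(increments=[[0,0.014,0,0.015,0,0,0],[0,0,0,0,0,0,0]])

```text
time_s: 12.5
position: [549.4, 66.1, 173.9]
tool_rot: [[0.227, 0.951, -0.211], [0.697, -0.31, -0.646], [-0.68, -0.0, -0.733]]
contact_force: [0.5, 0.1, -0.3]
finger_gap: -0.0
grasp_force: 0.0
```

```bash
python3 s.py
```

```text
t 12.5 heel [14.08 -0.18  6.18] F tray [-0.25  0.47 -0.27]
```

Now press in 0.3 mm steps, then slide.

>>> play_rows(increments=[[0,0.004,0.005,0.0045,0,0,0],[0,0.004,0,0.0045,0,0,0]])

```text
time_s: 12.7
position: [549.7, 66.0, 173.5]
tool_rot: [[0.227, 0.951, -0.21], [0.697, -0.31, -0.646], [-0.68, 0.0, -0.733]]
contact_force: [0.2, -0.3, 1.2]
finger_gap: 0.0
grasp_force: 0.7
```

>>> play_rows(increments=[[0,0.0028,0,0.003,0,0,0]])

```text
time_s: 12.8
position: [549.8, 66.0, 173.5]
tool_rot: [[0.227, 0.951, -0.21], [0.697, -0.31, -0.647], [-0.68, 0.0, -0.733]]
contact_force: [-0.2, 0.2, 3.1]
finger_gap: 0.001
grasp_force: 1.2
```

>>> play_rows(increments=[[0,0.0376,0,-0.0332,0,0,0],[0,0.0374,0,-0.0333,0,0,0]])

```text
time_s: 13.0
position: [551.4, 70.8, 173.4]
tool_rot: [[0.227, 0.951, -0.21], [0.697, -0.31, -0.647], [-0.68, 0.0, -0.733]]
contact_force: [-0.4, -1.0, 1.4]
finger_gap: 0.002
grasp_force: 1.2
```

>>> play_rows(increments=[[0,0.0376,0,-0.0332,0,0,0],[0,0.0374,0,-0.0333,0,0,0]])

```text
time_s: 13.2
position: [552.9, 76.0, 172.9]
tool_rot: [[0.227, 0.951, -0.21], [0.698, -0.31, -0.646], [-0.679, 0.0, -0.734]]
contact_force: [0.1, -0.8, -0.9]
finger_gap: -0.003
grasp_force: 0.0
```

>>> play_rows(increments=[[0,0.0376,0,-0.0332,0,0,0],[0,0.0374,0,-0.0333,0,0,0]])

```text
time_s: 13.4
position: [554.3, 80.6, 172.7]
tool_rot: [[0.227, 0.951, -0.211], [0.698, -0.31, -0.646], [-0.68, -0.0, -0.734]]
contact_force: [-0.5, -0.1, 0.7]
finger_gap: -0.004
grasp_force: 0.0
```

```bash
python3 s.py; python3 - <<'E'
from bench import get_image
import cv2,numpy as np
A=get_image("top");B=get_image("scene")
a=A["pixels"][145:250,225:345,::-1]; b=B["pixels"][190:290,270:370,::-1]
cv2.imwrite("pics/p6.png",np.hstack([cv2.resize(a,(400,400),interpolation=2),cv2.resize(b,(400,400),interpolation=2)]))
E
```

```text
t 13.4 heel [-1.24 -0.03  4.93] F tray [ 0.25 -0.47  0.69]
```

>>> play_rows(increments=[[0,-0.136,0,-0.147,0,0,0],[0,-0.136,0,-0.147,0,0,0],[0,-0.4,-0.15,0.06,0,0,0],[0,-0.4,-0.15,0.06,0,0,0],[0,-0.4,-0.15,0.06,0,0,0],[0,0,0,0,0,0,0],[0,0,0,0,0,0,0]])

```text
time_s: 14.2
position: [517.9, 39.7, 228.0]
tool_rot: [[0.229, 0.951, -0.209], [0.698, -0.31, -0.646], [-0.679, 0.002, -0.734]]
contact_force: [0.5, 0.4, -1.0]
finger_gap: 0.002
grasp_force: 0.0
```

```bash
python3 s.py; cat > chk.py <<'E'
from bench import get_image
import cv2,numpy as np,sys
B=get_image("scene")["pixels"][:,:,::-1];B0=cv2.imread("pics/scene0.png");cv2.imwrite(f"pics/s_{sys.argv[1]}.png",B)
g,g0=[cv2.cvtColor(np.ascontiguousarray(i),cv2.COLOR_BGR2GRAY).astype(int) for i in(B,B0)]
print("throat now/start");print(np.hstack([g[226:244:2,322:342:2],g0[226:244:2,322:342:2]*1]))
d=abs(g-g0)[245:290,310:352]; print("jar diff>12:",(d>12).sum()); ys,xs=np.nonzero(d>12); 
if len(ys): print(np.c_[xs+310,ys+245][:40:2].tolist())
E
python3 chk.py 1
```

```text
t 14.2 heel [ 49.03 -21.72  60.23] F tray [-0.54  0.33 -0.99]
throat now/start
[[201 220 223 227 227 227 229 229 230 228 200 219 223 226 226 226 227 229
  228 228]
 [225 226 227 227 228 229 229 229 227 228 224 225 226 226 227 228 229 227
  228 228]
 [227 226 229 228 229 229 229 229 229 229 226 226 227 228 227 229 228 228
  228 228]
 [229 228 230 196 180 199 226 229 227 228 228 229 228 193 183 198 224 228
  228 227]
 [228 226 146 136 132 138 148 228 229 228 229 226 148 135 135 137 148 226
  228 228]
 [230 213 123 131 136 134 131 190 230 228 228 211 122 131 136 134 130 187
  231 227]
 [229 215 122 133 141 142 128 166 229 229 229 215 124 134 140 144 127 167
  228 229]
 [228 229 186 150 178 173 165 214 229 230 228 227 186 150 177 171 162 215
  227 229]
 [229 229 229 226 224 226 227 228 229 232 229 228 228 226 224 224 225 228
  228 232]]
jar diff>12: 74
[[333, 270], [335, 270], [331, 271], [333, 271], [335, 271], [337, 271], [332, 272], [334, 272], [336, 272], [338, 272], [331, 273], [333, 273], [335, 273], [337, 273], [330, 274], [332, 274], [334, 274], [336, 274], [338, 274], [330, 275]]
```

Cell 1 is in the jar: the throat pixels match the start and a new object shows at about (334,273) in the jar. Next is cell 2.

>>> play_rows(increments=[[0,-0.053,0,0.175,0,0,0],[0,-0.053,0,0.175,0,0,0],[0,-0.053,0,0.175,0,0,0],[0,-0.053,0,0.175,0,0,0],[0,-0.053,0,0.175,0,0,0],[0,-0.053,0,0.175,0,0,0],[0,-0.053,-0.005,0.175,0,0,0],[0,-0.053,-0.005,0.175,0,0,0],[0,-0.053,-0.005,0.175,0,0,0],[0,-0.053,0,0.175,0,0,0],[0,0,0,0,0,0,0],[0,0,0,0,0,0,0]])

```text
time_s: 15.45
position: [492.3, -35.3, 180.9]
tool_rot: [[0.227, 0.951, -0.211], [0.697, -0.31, -0.646], [-0.68, 0.0, -0.733]]
contact_force: [0.7, 0.2, -0.2]
finger_gap: -0.0
grasp_force: 0.0
```

>>> play_rows(increments=[[0,0,0,0,0,0,0]])

```text
time_s: 15.55
position: [492.6, -35.0, 181.1]
tool_rot: [[0.227, 0.951, -0.21], [0.698, -0.309, -0.646], [-0.68, 0.001, -0.734]]
contact_force: [0.4, 0.3, -0.0]
finger_gap: -0.006
grasp_force: 0.0
```

```bash
python3 s.py 0,0,-1 -2.5,.45,0
```

```text
t 15.55 heel [127.92 -22.14  13.37] F tray [-0.42  0.24 -0.01]
0,0,-1 [0.014, -0.0, 0.015]
-2.5,.45,0 [0.037, 0.009, -0.034]
```

>>> play_rows(increments=[[0,0.014,0,0.0147,0,0,0],[0,0.014,0,0.0147,0,0,0],[0,0.014,0,0.0147,0,0,0],[0,0.014,0,0.0147,0,0,0],[0,0.014,0,0.0147,0,0,0],[0,0,0,0,0,0,0]])

```text
time_s: 16.15
position: [492.3, -35.1, 175.8]
tool_rot: [[0.227, 0.951, -0.21], [0.697, -0.31, -0.646], [-0.68, -0.0, -0.733]]
contact_force: [-1.0, -0.6, -0.7]
finger_gap: 0.0
grasp_force: 0.0
```

>>> play_rows(increments=[[0,0.004,0,0.0045,0,0,0]])

```text
time_s: 16.25
position: [492.3, -35.1, 175.7]
tool_rot: [[0.227, 0.951, -0.21], [0.697, -0.31, -0.646], [-0.68, 0.0, -0.733]]
contact_force: [0.3, 0.0, 2.8]
finger_gap: -0.0
grasp_force: 1.3
```

>>> play_rows(increments=[[0,0.0027,0,0.003,0,0,0]])

```text
time_s: 16.35
position: [492.4, -35.2, 175.6]
tool_rot: [[0.227, 0.951, -0.21], [0.697, -0.31, -0.647], [-0.68, 0.0, -0.733]]
contact_force: [-0.6, 0.3, 3.6]
finger_gap: -0.0
grasp_force: 1.8
```

>>> play_rows(increments=[[0,0.0367,0.009,-0.034,0,0,0],[0,0.0367,0.009,-0.034,0,0,0],[0,0.0367,0.009,-0.034,0,0,0],[0,0.0365,0.008,-0.0342,0,0,0]])

```text
time_s: 16.75
position: [497.3, -26.1, 175.7]
tool_rot: [[0.227, 0.951, -0.21], [0.697, -0.31, -0.647], [-0.68, 0.0, -0.733]]
contact_force: [-0.5, -1.7, 6.0]
finger_gap: -0.003
grasp_force: 2.7
```

>>> play_rows(increments=[[0,0.0362,0.009,-0.0345,0,0,0],[0,0.0353,0.009,-0.0355,0,0,0],[0,0.0353,0.009,-0.0355,0,0,0],[0,0.035,0.008,-0.0358,0,0,0]])

```text
time_s: 17.15
position: [502.0, -17.2, 176.1]
tool_rot: [[0.227, 0.951, -0.21], [0.697, -0.31, -0.647], [-0.68, 0.0, -0.733]]
contact_force: [-0.8, -1.6, 6.5]
finger_gap: -0.003
grasp_force: 3.0
```

>>> play_rows(increments=[[0,0.0347,0.009,-0.0362,0,0,0],[0,0.0347,0.009,-0.0362,0,0,0],[0,0.0347,0.009,-0.0362,0,0,0],[0,0.0346,0.008,-0.0364,0,0,0]])

```text
time_s: 17.55
position: [506.7, -8.2, 176.8]
tool_rot: [[0.227, 0.951, -0.21], [0.697, -0.31, -0.647], [-0.68, 0.0, -0.733]]
contact_force: [-0.3, -1.6, 6.3]
finger_gap: 0.0
grasp_force: 3.2
```

```bash
python3 s.py
```

```text
t 17.55 heel [ 98.1  -17.18   9.01] F tray [1.66 0.2  6.31]
```

>>> play_rows(increments=[[0,0.0336,0.009,-0.0374,0,0,0],[0,0.0333,0.009,-0.0377,0,0,0],[0,0.0331,0.009,-0.0379,0,0,0],[0,0.0333,0.008,-0.0377,0,0,0]])

```text
time_s: 17.95
position: [511.4, 0.8, 177.7]
tool_rot: [[0.227, 0.951, -0.21], [0.697, -0.31, -0.647], [-0.68, 0.0, -0.733]]
contact_force: [-0.9, -1.7, 5.3]
finger_gap: -0.001
grasp_force: 2.5
```

>>> play_rows(increments=[[0,0.0337,0.009,-0.0372,0,0,0],[0,0.0344,0.009,-0.0365,0,0,0],[0,0.0353,0.009,-0.0355,0,0,0],[0,0.0361,0.008,-0.0346,0,0,0]])

```text
time_s: 18.35
position: [516.2, 9.9, 178.0]
tool_rot: [[0.227, 0.951, -0.21], [0.697, -0.31, -0.646], [-0.68, 0.0, -0.733]]
contact_force: [-0.7, -1.4, 4.4]
finger_gap: 0.005
grasp_force: 2.5
```

>>> play_rows(increments=[[0,0.0371,0.009,-0.0336,0,0,0],[0,0.0378,0.009,-0.0328,0,0,0],[0,0.0385,0.009,-0.0321,0,0,0],[0,0.039,0.008,-0.0315,0,0,0]])

```text
time_s: 18.75
position: [521.1, 18.9, 177.7]
tool_rot: [[0.227, 0.951, -0.21], [0.697, -0.31, -0.647], [-0.68, 0.0, -0.733]]
contact_force: [0.2, 0.2, 5.5]
finger_gap: 0.001
grasp_force: 3.1
```

```bash
python3 s.py
```

```text
t 18.75 heel [ 67.81 -12.12   9.95] F tray [-0.28  0.07  5.54]
```

>>> play_rows(increments=[[0,0.0394,0.009,-0.0311,0,0,0],[0,0.0397,0.009,-0.0308,0,0,0],[0,0.0398,0.009,-0.0306,0,0,0],[0,0.0401,0.009,-0.0303,0,0,0]])

```text
time_s: 19.15
position: [525.9, 27.9, 176.8]
tool_rot: [[0.227, 0.951, -0.21], [0.697, -0.31, -0.646], [-0.68, 0.0, -0.733]]
contact_force: [-0.2, -0.7, 5.9]
finger_gap: 0.001
grasp_force: 3.0
```

>>> play_rows(increments=[[0,0.04,0.009,-0.0304,0,0,0],[0,0.0401,0.009,-0.0303,0,0,0],[0,0.0401,0.009,-0.0303,0,0,0],[0,0.0401,0.009,-0.0303,0,0,0]])

```text
time_s: 19.55
position: [530.7, 36.9, 175.7]
tool_rot: [[0.227, 0.951, -0.21], [0.697, -0.31, -0.646], [-0.68, 0.0, -0.734]]
contact_force: [-0.3, -0.9, 4.8]
finger_gap: 0.003
grasp_force: 2.6
```

>>> play_rows(increments=[[0,0.0401,0.009,-0.0303,0,0,0],[0,0.0401,0.009,-0.0303,0,0,0],[0,0.0398,0.009,-0.0306,0,0,0],[0,0.0398,0.009,-0.0306,0,0,0]])

```text
time_s: 19.95
position: [535.5, 45.8, 174.6]
tool_rot: [[0.227, 0.951, -0.21], [0.697, -0.31, -0.646], [-0.68, 0.0, -0.733]]
contact_force: [-0.7, -0.2, 4.8]
finger_gap: -0.001
grasp_force: 2.6
```

```bash
python3 s.py
```

```text
t 19.95 heel [37.72 -6.97  6.9 ] F tray [ 0.43 -0.58  4.81]
```

>>> play_rows(increments=[[0,0.0393,0.01,-0.0312,0,0,0],[0,0.0391,0.009,-0.0314,0,0,0],[0,0.039,0.01,-0.0315,0,0,0],[0,0.0389,0.009,-0.0317,0,0,0]])

```text
time_s: 20.35
position: [540.3, 54.6, 173.9]
tool_rot: [[0.227, 0.951, -0.21], [0.697, -0.31, -0.646], [-0.68, 0.0, -0.733]]
contact_force: [-0.9, -1.2, 5.7]
finger_gap: 0.001
grasp_force: 2.6
```

>>> play_rows(increments=[[0,0.0386,0.01,-0.0319,0,0,0],[0,0.0384,0.009,-0.0323,0,0,0],[0,0.0382,0.01,-0.0324,0,0,0],[0,0.0379,0.009,-0.0327,0,0,0]])

```text
time_s: 20.75
position: [545.2, 63.6, 173.5]
tool_rot: [[0.227, 0.951, -0.211], [0.697, -0.31, -0.646], [-0.68, 0.0, -0.733]]
contact_force: [-0.4, -0.7, 5.1]
finger_gap: 0.0
grasp_force: 2.6
```

```bash
python3 s.py
```

```text
t 20.75 heel [17.82 -3.34  5.72] F tray [ 0.79 -0.13  5.14]
```

>>> play_rows(increments=[[0,0.0372,0.01,-0.0334,0,0,0],[0,0.0371,0.01,-0.0336,0,0,0]])

```text
time_s: 20.95
position: [547.7, 68.0, 173.4]
tool_rot: [[0.227, 0.951, -0.211], [0.697, -0.31, -0.646], [-0.68, -0.0, -0.733]]
contact_force: [-0.3, -0.1, 3.9]
finger_gap: -0.002
grasp_force: 2.5
```

>>> play_rows(increments=[[0,0.0371,0.01,-0.0336,0,0,0],[0,0.0374,0.01,-0.0333,0,0,0]])

```text
time_s: 21.15
position: [550.2, 72.6, 173.2]
tool_rot: [[0.227, 0.951, -0.21], [0.698, -0.31, -0.646], [-0.68, 0.0, -0.734]]
contact_force: [-0.5, -1.1, 4.1]
finger_gap: -0.001
grasp_force: 1.9
```

>>> play_rows(increments=[[0,0.0374,0.01,-0.0333,0,0,0],[0,0.0374,0.01,-0.0333,0,0,0]])

```text
time_s: 21.35
position: [552.7, 77.2, 172.7]
tool_rot: [[0.227, 0.951, -0.21], [0.698, -0.31, -0.646], [-0.679, -0.0, -0.734]]
contact_force: [-0.2, 0.1, 0.2]
finger_gap: 0.001
grasp_force: 0.0
```

>>> play_rows(increments=[[0,0.0374,0.005,-0.0333,0,0,0],[0,0.0374,0,-0.0333,0,0,0]])

```text
time_s: 21.55
position: [554.3, 81.7, 172.7]
tool_rot: [[0.227, 0.951, -0.211], [0.698, -0.31, -0.646], [-0.68, -0.001, -0.734]]
contact_force: [0.2, -0.0, -0.4]
finger_gap: -0.002
grasp_force: 0.0
```

```bash
python3 s.py; python3 chk.py 2
```

```text
t 21.55 heel [-2.29 -0.43  4.92] F tray [-0.02  0.15 -0.43]
throat now/start
[[199 219 222 227 226 202  94  32  51  48 200 219 223 226 226 226 227 229
  228 228]
 [224 227 224 171 130  38  31  29  48  46 224 225 226 226 227 228 229 227
  228 228]
 [228 227 119  66  52  34  49  52  44  47 226 226 227 228 227 229 228 228
  228 228]
 [227 141  50  30  34  46  55  50  42  40 228 229 228 193 183 198 224 228
  228 227]
 [172  49  58  48  33  49  44  40  37  36 229 226 148 135 135 137 148 226
  228 228]
 [ 45  31  36  88  84  66  63  53  33  35 228 211 122 131 136 134 130 187
  231 227]
 [ 38  59  73  78  77  73  60  42  32  34 229 215 124 134 140 144 127 167
  228 229]
 [130  78  83  76  72 105  77  32  78 117 228 227 186 150 177 171 162 215
  227 229]
 [215  74  51  33  65 175 137 138 137 118 229 228 228 226 224 224 225 228
  228 232]]
jar diff>12: 139
[[323, 245], [325, 245], [327, 245], [338, 245], [349, 245], [351, 245], [325, 246], [331, 263], [333, 263], [330, 264], [332, 264], [334, 264], [329, 265], [331, 265], [333, 265], [335, 265], [329, 266], [331, 266], [333, 266], [335, 266]]
```

>>> play_rows(increments=[[0,-0.136,0,-0.147,0,0,0],[0,-0.136,0,-0.147,0,0,0],[0,-0.25,-0.25,0.036,0,0,0],[0,-0.25,-0.25,0.036,0,0,0],[0,-0.25,-0.25,0.036,0,0,0],[0,-0.25,-0.25,0.036,0,0,0],[0,-0.25,-0.25,0.036,0,0,0],[0,0,0,0,0,0,0],[0,0,0,0,0,0,0]])

```text
time_s: 22.5
position: [479.5, 51.6, 229.8]
tool_rot: [[0.228, 0.951, -0.209], [0.698, -0.309, -0.646], [-0.679, 0.002, -0.734]]
contact_force: [1.1, 0.2, 0.0]
finger_gap: 0.003
grasp_force: 0.0
```

```bash
python3 s.py; python3 chk.py 3; python3 - <<'E'
from bench import get_image
import cv2,numpy as np
a=get_image("top")["pixels"][145:250,225:345,::-1]; b=cv2.imread("pics/s_3.png")[190:290,270:370]
cv2.imwrite("pics/p7.png",np.hstack([cv2.resize(a,(400,400),interpolation=2),cv2.resize(b,(400,400),interpolation=2)]))
E
```

```text
t 22.5 heel [ 49.91 -61.89  62.07] F tray [-0.55  0.98  0.02]
throat now/start
[[200 220 224 226 227 227 228 228 229 229 200 219 223 226 226 226 227 229
  228 228]
 [224 227 227 227 227 229 228 229 229 229 224 225 226 226 227 228 229 227
  228 228]
 [226 227 228 229 229 230 228 229 229 228 226 226 227 228 227 229 228 228
  228 228]
 [229 229 228 193 182 200 226 229 229 229 228 229 228 193 183 198 224 228
  228 227]
 [229 226 147 135 134 135 149 229 228 228 229 226 148 135 135 137 148 226
  228 228]
 [229 211 125 133 136 136 131 190 231 228 228 211 122 131 136 134 130 187
  231 227]
 [228 214 124 135 139 143 129 169 230 228 229 215 124 134 140 144 127 167
  228 229]
 [229 229 186 152 178 174 164 216 228 229 228 227 186 150 177 171 162 215
  227 229]
 [228 229 228 226 226 227 227 229 228 232 229 228 228 226 224 224 225 228
  228 232]]
jar diff>12: 141
[[322, 263], [324, 263], [326, 263], [321, 264], [323, 264], [325, 264], [327, 264], [321, 265], [323, 265], [325, 265], [327, 265], [329, 265], [321, 266], [323, 266], [325, 266], [327, 266], [329, 266], [321, 267], [323, 267], [325, 267]]
```

View pics/p7.png

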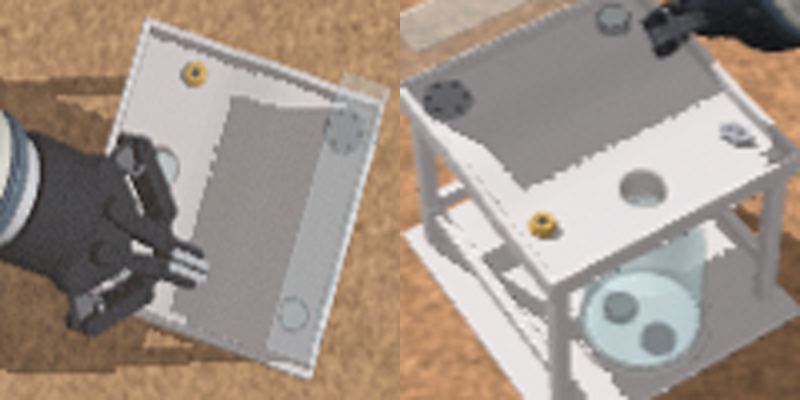

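Both cells show in the jar at (620,305) and (657,338) in the right crop. The throat is empty, and the last cell is at (293,313) in the left crop. I'll go for cell 3.

>>> play_rows(increments=[[0,-0.05,0,0.177,0,0,0],[0,-0.05,0,0.177,0,0,0],[0,-0.05,0,0.177,0,0,0],[0,-0.05,0,0.177,0,0,0],[0,-0.05,0,0.177,0,0,0],[0,-0.05,-0.005,0.177,0,0,0],[0,-0.05,-0.005,0.177,0,0,0],[0,-0.05,-0.005,0.177,0,0,0],[0,-0.05,-0.005,0.177,0,0,0],[0,-0.05,0,0.177,0,0,0],[0,0,0,0,0,0,0],[0,0,0,0,0,0,0]])

```text
time_s: 23.8
position: [453.6, -23.0, 181.0]
tool_rot: [[0.227, 0.951, -0.211], [0.697, -0.31, -0.646], [-0.68, -0.0, -0.733]]
contact_force: [-0.3, 0.3, 0.1]
finger_gap: 0.002
grasp_force: 0.0
```

>>> play_rows(increments=[[0,0,0,0,0,0,0]])

```text
time_s: 23.9
position: [454.0, -22.7, 181.2]
tool_rot: [[0.227, 0.951, -0.21], [0.698, -0.31, -0.646], [-0.679, 0.001, -0.734]]
contact_force: [-0.7, -0.6, 0.1]
finger_gap: 0.0
grasp_force: 0.0
```

```bash
python3 s.py 0,0,-1 -2.5,1.23,0
```

```text
t 23.9 heel [128.45 -62.66  13.49] F tray [ 0.81 -0.42  0.06]
0,0,-1 [0.014, -0.0, 0.015]
-2.5,1.23,0 [0.037, 0.025, -0.034]
```

>>> play_rows(increments=[[0,0.014,-0.005,0.0147,0,0,0],[0,0.014,0,0.0147,0,0,0],[0,0.014,0,0.0147,0,0,0],[0,0.014,0,0.0147,0,0,0],[0,0.014,0,0.0147,0,0,0],[0,0,0,0,0,0,0]])

```text
time_s: 24.5
position: [453.4, -22.7, 175.9]
tool_rot: [[0.227, 0.951, -0.211], [0.697, -0.31, -0.646], [-0.68, -0.0, -0.733]]
contact_force: [0.7, -0.5, -0.6]
finger_gap: -0.001
grasp_force: 0.0
```

>>> play_rows(increments=[[0,0.004,0,0.0045,0,0,0]])

```text
time_s: 24.6
position: [453.4, -22.8, 175.7]
tool_rot: [[0.227, 0.951, -0.21], [0.697, -0.31, -0.646], [-0.68, -0.0, -0.733]]
contact_force: [-0.1, -0.1, 0.9]
finger_gap: 0.001
grasp_force: 0.4
```

>>> play_rows(increments=[[0,0.0027,0,0.003,0,0,0]])

```text
time_s: 24.7
position: [453.4, -22.8, 175.6]
tool_rot: [[0.227, 0.951, -0.21], [0.697, -0.31, -0.647], [-0.68, 0.0, -0.733]]
contact_force: [-0.7, 0.3, 2.1]
finger_gap: 0.0
grasp_force: 1.2
```

>>> play_rows(increments=[[0,0.0367,0.0245,-0.034,0,0,0],[0,0.0367,0.0245,-0.034,0,0,0],[0,0.0367,0.0245,-0.034,0,0,0],[0,0.0365,0.0245,-0.0342,0,0,0]])

```text
time_s: 25.1
position: [461.4, -14.6, 175.7]
tool_rot: [[0.227, 0.951, -0.21], [0.697, -0.31, -0.647], [-0.68, 0.0, -0.733]]
contact_force: [-0.5, -1.4, 3.0]
finger_gap: -0.001
grasp_force: 1.6
```

>>> play_rows(increments=[[0,0.0362,0.0245,-0.0345,0,0,0],[0,0.0353,0.0245,-0.0355,0,0,0],[0,0.0353,0.0245,-0.0355,0,0,0],[0,0.035,0.0245,-0.0358,0,0,0]])

```text
time_s: 25.5
position: [469.0, -6.7, 176.1]
tool_rot: [[0.227, 0.951, -0.211], [0.697, -0.31, -0.647], [-0.68, 0.0, -0.733]]
contact_force: [0.7, -1.2, 6.8]
finger_gap: 0.001
grasp_force: 2.7
```

>>> play_rows(increments=[[0,0.0347,0.0245,-0.0362,0,0,0],[0,0.0347,0.0245,-0.0362,0,0,0],[0,0.0347,0.0245,-0.0362,0,0,0],[0,0.0346,0.0245,-0.0364,0,0,0]])

```text
time_s: 25.9
position: [476.8, 1.2, 176.7]
tool_rot: [[0.227, 0.951, -0.211], [0.697, -0.31, -0.647], [-0.68, 0.0, -0.733]]
contact_force: [-1.7, -0.4, 6.2]
finger_gap: 0.0
grasp_force: 2.9
```

```bash
python3 s.py
```

```text
t 25.9 heel [ 98.56 -48.57   8.98] F tray [ 0.87 -1.47  6.16]
```

>>> play_rows(increments=[[0,0.0336,0.0245,-0.0374,0,0,0],[0,0.0333,0.0245,-0.0377,0,0,0],[0,0.0331,0.0245,-0.0379,0,0,0],[0,0.0333,0.0245,-0.0377,0,0,0]])

```text
time_s: 26.3
position: [484.6, 9.3, 177.6]
tool_rot: [[0.227, 0.951, -0.211], [0.697, -0.31, -0.647], [-0.68, 0.0, -0.733]]
contact_force: [-0.3, 0.1, 4.6]
finger_gap: 0.0
grasp_force: 2.5
```

>>> play_rows(increments=[[0,0.0337,0.0245,-0.0372,0,0,0],[0,0.0344,0.0245,-0.0365,0,0,0],[0,0.0353,0.0245,-0.0355,0,0,0],[0,0.0361,0.0245,-0.0346,0,0,0]])

```text
time_s: 26.7
position: [492.4, 17.4, 178.0]
tool_rot: [[0.227, 0.951, -0.21], [0.697, -0.31, -0.646], [-0.68, 0.0, -0.734]]
contact_force: [-0.7, -0.5, 3.8]
finger_gap: -0.002
grasp_force: 2.2
```

>>> play_rows(increments=[[0,0.0371,0.0245,-0.0336,0,0,0],[0,0.0378,0.0245,-0.0328,0,0,0],[0,0.0385,0.0245,-0.0321,0,0,0],[0,0.039,0.0245,-0.0315,0,0,0]])

```text
time_s: 27.1
position: [500.2, 25.4, 177.7]
tool_rot: [[0.227, 0.951, -0.21], [0.697, -0.31, -0.646], [-0.68, 0.0, -0.733]]
contact_force: [-0.7, -0.8, 6.4]
finger_gap: -0.003
grasp_force: 3.0
```

```bash
python3 s.py
```

```text
t 27.1 heel [ 68.26 -33.98   9.98] F tray [ 0.96 -0.43  6.39]
```

>>> play_rows(increments=[[0,0.0394,0.0248,-0.0311,0,0,0],[0,0.0397,0.0248,-0.0308,0,0,0],[0,0.0398,0.0248,-0.0306,0,0,0],[0,0.0401,0.0248,-0.0303,0,0,0]])

```text
time_s: 27.5
position: [508.1, 33.4, 176.9]
tool_rot: [[0.227, 0.951, -0.21], [0.697, -0.31, -0.646], [-0.68, 0.0, -0.734]]
contact_force: [-1.6, 0.4, 6.2]
finger_gap: -0.003
grasp_force: 2.9
```

>>> play_rows(increments=[[0,0.04,0.0248,-0.0304,0,0,0],[0,0.0401,0.0248,-0.0303,0,0,0],[0,0.0401,0.0248,-0.0303,0,0,0],[0,0.0401,0.0248,-0.0303,0,0,0]])

```text
time_s: 27.9
position: [515.9, 41.4, 175.8]
tool_rot: [[0.227, 0.951, -0.21], [0.698, -0.31, -0.646], [-0.68, 0.0, -0.734]]
contact_force: [-1.1, -0.1, 4.4]
finger_gap: -0.003
grasp_force: 2.5
```

>>> play_rows(increments=[[0,0.0401,0.0248,-0.0303,0,0,0],[0,0.0401,0.0248,-0.0303,0,0,0],[0,0.0398,0.0248,-0.0306,0,0,0],[0,0.0398,0.0248,-0.0306,0,0,0]])

```text
time_s: 28.3
position: [523.6, 49.3, 174.7]
tool_rot: [[0.227, 0.951, -0.21], [0.697, -0.31, -0.646], [-0.68, 0.0, -0.733]]
contact_force: [-0.5, 0.2, 4.4]
finger_gap: -0.001
grasp_force: 2.3
```

```bash
python3 s.py
```

```text
t 28.3 heel [ 38.14 -19.35   6.98] F tray [-0.02 -0.49  4.44]
```

>>> play_rows(increments=[[0,0.0393,0.033,-0.0312,0,0,0],[0,0.0391,0.033,-0.0314,0,0,0],[0,0.039,0.033,-0.0315,0,0,0],[0,0.0389,0.033,-0.0317,0,0,0]])

```text
time_s: 28.7
position: [532.9, 56.7, 174.0]
tool_rot: [[0.227, 0.951, -0.21], [0.697, -0.31, -0.646], [-0.68, 0.0, -0.733]]
contact_force: [-0.5, -0.0, 3.7]
finger_gap: 0.004
grasp_force: 2.2
```

>>> play_rows(increments=[[0,0.0386,0.033,-0.0319,0,0,0],[0,0.0384,0.033,-0.0323,0,0,0],[0,0.0382,0.033,-0.0324,0,0,0],[0,0.0379,0.033,-0.0327,0,0,0]])

```text
time_s: 29.1
position: [542.3, 64.3, 173.5]
tool_rot: [[0.227, 0.951, -0.21], [0.697, -0.31, -0.646], [-0.68, -0.0, -0.733]]
contact_force: [-0.6, 0.3, 4.1]
finger_gap: 0.004
grasp_force: 1.9
```

```bash
python3 s.py
```

```text
t 29.1 heel [18.06 -6.27  5.77] F tray [-0.15 -0.64  4.07]
```

>>> play_rows(increments=[[0,0.0373,0.034,-0.0333,0,0,0],[0,0.0372,0.034,-0.0335,0,0,0]])

```text
time_s: 29.3
position: [547.1, 68.0, 173.4]
tool_rot: [[0.227, 0.951, -0.21], [0.697, -0.31, -0.646], [-0.68, -0.0, -0.733]]
contact_force: [-0.1, -0.3, 3.8]
finger_gap: -0.0
grasp_force: 1.8
```

>>> play_rows(increments=[[0,0.0372,0.034,-0.0335,0,0,0],[0,0.0374,0.015,-0.0333,0,0,0]])

```text
time_s: 29.5
position: [551.1, 72.0, 173.3]
tool_rot: [[0.227, 0.951, -0.21], [0.698, -0.31, -0.646], [-0.68, 0.0, -0.734]]
contact_force: [-0.6, 0.5, 2.4]
finger_gap: -0.0
grasp_force: 1.3
```

>>> play_rows(increments=[[0,0.0374,0,-0.0333,0,0,0],[0,0.0374,0,-0.0333,0,0,0]])

```text
time_s: 29.7
position: [552.4, 76.9, 173.0]
tool_rot: [[0.227, 0.951, -0.21], [0.698, -0.31, -0.646], [-0.679, -0.0, -0.734]]
contact_force: [-1.2, -0.1, 0.1]
finger_gap: -0.004
grasp_force: 0.0
```

>>> play_rows(increments=[[0,0.0374,0,-0.0333,0,0,0],[0,0.0374,0,-0.0333,0,0,0]])

```text
time_s: 29.9
position: [553.8, 81.6, 172.9]
tool_rot: [[0.227, 0.951, -0.211], [0.698, -0.31, -0.646], [-0.68, -0.0, -0.734]]
contact_force: [0.8, -0.3, 0.7]
finger_gap: -0.006
grasp_force: 0.0
```

```bash
python3 s.py; python3 chk.py 4 | grep -A3 jar
```

```text
t 29.9 heel [-1.99 -0.84  5.2 ] F tray [0.   0.81 0.75]
jar diff>12: 190
[[324, 245], [326, 245], [328, 245], [339, 245], [351, 245], [323, 263], [325, 263], [327, 263], [322, 264], [324, 264], [326, 264], [328, 264], [322, 265], [324, 265], [326, 265], [328, 265], [330, 265], [332, 265], [334, 265], [321, 266]]
```

Jar change grew again (141 → 190), so it dropped. Retreat up and clear of the tray, then a final look.

>>> play_rows(increments=[[0,-0.136,0,-0.147,0,0,0],[0,-0.136,0,-0.147,0,0,0],[0,-0.25,0,-0.3,0,0,0],[0,-0.25,0,-0.4,0,0,0],[0,-0.25,0,-0.5,0,0,0],[0,-0.1,0,-0.6,0,0,0],[0,0,0,-0.6,0,0,0],[0,0,0,-0.5,0,0,0],[0,0,0,-0.3,0,0,0],[0,0,0,0,0,0,0],[0,0,0,0,0,0,0],[0,0,0,0,0,0,0]])

```text
time_s: 31.15
position: [577.3, 154.2, 338.6]
tool_rot: [[0.226, 0.951, -0.212], [0.697, -0.31, -0.647], [-0.681, -0.002, -0.732]]
contact_force: [0.5, 0.3, -0.1]
finger_gap: 0.001
grasp_force: 0.0
```

```bash
python3 s.py; python3 - <<'E'
from bench import get_image
import cv2,numpy as np
a=get_image("top")["pixels"][145:250,225:345,::-1]; b=get_image("scene")["pixels"][190:290,270:370,::-1]
cv2.imwrite("pics/p8.png",np.hstack([cv2.resize(a,(400,400),interpolation=2),cv2.resize(b,(400,400),interpolation=2)]))
E
```

```text
t 31.15 heel [-78.33  -1.5  170.82] F tray [-0.38  0.35 -0.05]
```

View pics/p8.png

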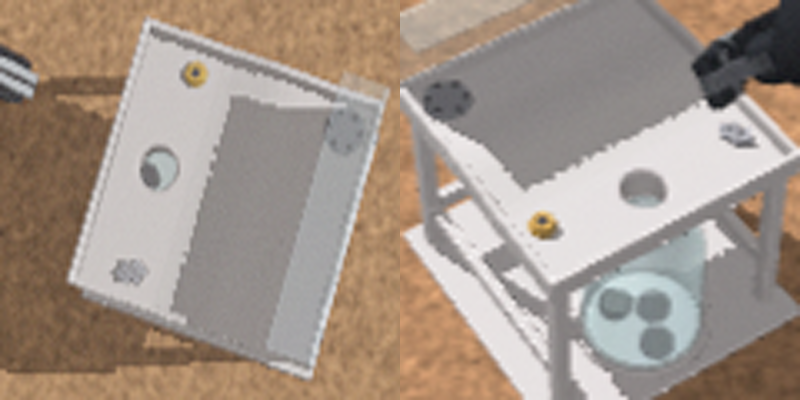

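All three cells show in the jar at (616,303), (655,304) and (657,342). The shelf holds only the case back, and the insert at (195,73) and link at (130,271) are where they were.

```bash
python3 -c "
from bench import finish_job
print(finish_job())"
```

```text
the job is handed in; nothing more can be done
None
```

All three coin cells are in the jar, fed one at a time with light presses (about 8.5 N at most); the first stopped at the throat's edge and needed a second push. The case back, link and insert lie where they were in the final picture, and the job was handed in at about 31 s.

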